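# Put the silver back on display

## Robot

A 7-joint arm with a two-finger parallel gripper is mounted at the origin on the work surface. World frame = base frame: x ahead of the robot, y to its left, z up, the work surface at z = 0. Lengths are in m, angles in rad, forces in N, time in s.
With the tool pointing down it reaches from about 0.425 to 0.875 m from the base axis. Payload 8.4 kg.
Tool frame: the origin (TCP) lies on the front face of the gripper's body, between the roots of the fingers; the fingertips stand 70 mm ahead of it and the grasp point (between the pads) lies 51 mm ahead of it (env.tip_extent is the distance from the TCP to the fingertips, in m); z points along the fingers, y is the line along which they close (so a half turn about z gives the same grasp; the last joint's range is limited). The gripper opens to 87 mm and grips with 3 to 60 N. Pads are 19 mm wide; open, the fingers measure 117 mm over their backs; the gripper's body (75 mm by 190 mm) begins 51 mm behind the grasp point.
Start: joints at [-1.413, 0.333, 0.04, 1.465, -0.013, 1.343, -0.059], TCP at [0.165, 0.629, 0.292] pointing down, gripper open.
Joint ranges: [-2.58, 2.58], [-0.38, 2.09], [-1.3, 1.39], [0.25, 2.4], [-1.5, 4.64], [0.08, 2.09], [-2.65, 2.65]. Speed limits (rad/s): [2.22, 2.22, 2.79, 2.79, 3.14, 3.14, 3.14].

## Interface

Orientations are given as a unit quaternion [w, x, y, z].
In Python, from station import env gives the robot as it stands.
- The arm moves only by the shell command python3 -m creep 'ROWS' [FORCE]. ROWS is a JSON object whose one key "series" holds a list of rows, each an object of numbers: "tx", "ty", "tz": the shift along the world's x, y, z in units of 60 mm (1.0 is 60 mm); "spin": the turn about the world's z in degrees; "gripper": the finger opening in mm, from 0 to 87. A call has exactly 8 rows; each row shifts and turns the commanded pose from where the row before left it; what a row does not reach is not made up. A row lasts 1/8 s, in which the tool goes at most 62.5 mm and 10.7 degrees, less where a joint would pass 70% of its speed; a pose out of reach is approached as far as the arm can. A call is refused whole if a number of a shift passes 1 or a number of a turn 10.7, either way. A call with a gripper value outside its range is refused whole. The fingers move at their own pace and stop on an object; FORCE is the grip in N (left out, the last holds). Time passes only in rows, so rows that do not move let the fingers close, or fill a call up. It gives the time, the measured TCP pose, the force, the opening and the grip force at its end, in the units of the state.
- env.get_obs(): the state, without advancing time (a new reading comes with each control period).
- env.grab_frame(name): name is "scene" or "top" or "wrist"; returns a dict with "color" (384x512x3 uint8, red, green, blue), "fx", "fy", "cx", "cy" (pixels), "R" (3x3) and "t" (3): a world point X has camera coordinates R X + t. Camera axes: x right, y down, z forward; pixel columns grow to the right and rows downward; lengths in m; the calibration is good to about 2 mm. A picture is of the moment at which its call begins. There is no depth.
- env.job_done(): hands the job in; it is judged then, once.
The state is a dict: "time": time; "joint_positions": joint angles; "dq": joint speeds; "tau": joint torques, N m; "ee_pos": TCP position; "tcp_rot": TCP orientation; "ft_force": force on the tool from outside, world axes, zero at the start; "moment": the same for the moment, N m; "finger_gap": finger opening in m; "finger_force": force on a finger pad.
Only numpy, scipy, OpenCV 4.12 (cv2) and the standard library are available. Lean on these libraries where they do the work, as an engineer would, in place of code of your own. Each camera call takes 0.05 s, during which the arm holds its last target. There are 200 camera calls.

## Task

The silver pieces a customer has been handling stand mixed on the red cloth; put each back where its kind is shown, setting it down rather than dropping it, and leave the bird and the pot where they are. Both bangles go over the post of the bangle stand, the broad cuff flat at the bottom and the slim bangle lying flat on top of it; the lidded boxes stand upright in the divided wooden tray, the large ribbed one in the wide bay and the small spired one in the narrow bay. The elephant goes in the empty half of the black tray, all four feet on the tray floor, beside the bird and parallel with it.

Things in the scene. Friction and masses are not known exactly. Their poses are not given: they have to be found in the camera images.
- broad_cuff: Loose: broad silver bangle lying flat, a plain upright tube wall with a row of beads: outside diameter 62, inside 52, height 22 mm, about 60 g. Origin: centre of its lower rim; z up its axis. Grasp it across the outside.
- slim_bangle: Loose: slim silver bangle lying flat, outside diameter 60, inside 50, height 9 mm, about 35 g. Origin: centre of its lower rim; z up its axis. Grasp it across the outside, fingertips almost on the surface.
- large_box: Loose: large round silver box with vertical ribs and a domed lid with a knob; lid and box are one piece. Diameter 56 with straight sides from 5 to 33 mm above the base, 60 mm high in all, about 160 g. Origin: centre of the underside; z up.
- spired_box: Loose: small round silver box with a pointed, cone-shaped lid; lid and box are one piece. Diameter 38 with straight sides from 3 to 29 mm above the base, 58 mm high in all, about 90 g. Origin: centre of the underside; z up.
- elephant: Loose: silver elephant standing on four legs, about 75 mm long over trunk and tail, feet within 20 mm of the origin lengthwise, body 30 mm wide with its widest line 29 mm above the feet, 50 mm high, about 180 g. Origin: on the ground amid the feet; x points from head to tail (the head is at -x), y across the body, z up. Grasp it across the body (along y) at the origin.
- bangle_stand: Fixed: dark wooden disc of diameter 100, 8 mm thick, with an upright cream velvet-covered post in its middle, diameter 30, its rounded top 53 mm above the table. Origin: centre of the underside; z up.
- box_tray: Fixed: open wooden tray with cream lining, 90 (x) by 150 (y) mm, walls 4 mm thick with tops 14 mm above the table, floor top 4 mm above the table, one divider parallel to x. Origin: centre of the underside. The wide bay, 82 (x) by 84 (y), has its centre at x 0, y +29 mm; the narrow bay, 82 by 54, at x 0, y -44 mm, in the tray's frame.
- figure_tray: Fixed: black tray, 100 (x) by 150 (y) mm, rim 4 mm thick with its top 8 mm above the table, floor top 3 mm above the table, no divider. Origin: centre of the underside. The bird stands in its -y half, near y -38 mm; the other half, centre x 0, y +38 mm, is empty.
- bird: Leave alone (loose): silver bird in the black tray, 70 mm long over beak and tail, 30 mm wide, 58 mm high. Origin: centre of the foot; x from beak to tail.
- pot: Leave alone (loose): round-bellied silver pot with a flared, dark mouth, standing among the pieces, greatest diameter 62, 62 mm high. Origin: centre of the underside. All other wares on the table are fixed along its back, sides and near corners, well clear of these things and under 190 mm high.
Mind the look-alikes: they are no part of the job. Leave any purple or yellow look-alike of the elephant alone.

How it is judged:
By the outcome, as a careful person would: the job done as asked, in the order asked, and still so for the second after the job is handed in, with the robot touching nothing.
It also fails if it takes over 136 s, if anything falls off the work surface, if the arm or the gripper's body presses on something with over 40 N, if the wrist force passes 120 N, or if a joint passes its speed limit or range.

## Working session

There is one attempt and no reset: what is moved stays moved. The work goes in short steps, Python scripts to look and compute and a shell command to move; the robot and the scene stay as the last step left them, time stands still between calls to the robot, and variables do not carry over. Pictures are saved under pics/ and viewed, at most 15 in all, crops included, and the job is handed in when it is done.

```bash
mkdir -p pics; ls; python3 - <<'E'
from station import env
import cv2,numpy as np
o=env.get_obs();print(o)
for n in ("scene","top"):
    f=env.grab_frame(n);print(n,f["fx"],f["fy"],f["cx"],f["cy"],np.round(f["R"],4).tolist(),np.round(f["t"],4).tolist())
    np.savez(f"pics/{n}0.npz",**f)
    cv2.imwrite(f"pics/{n}0.png",cv2.resize(f["color"][:,:,::-1],(800,600),interpolation=cv2.INTER_CUBIC))
E
```

```text
pics
{'time': 0.0, 'joint_positions': array([-1.41322514,  0.33392051,  0.0398635 ,  1.46629174, -0.01338721,
        1.34332324, -0.05850948]), 'dq': array([ 0.00133013, -0.00203563,  0.0004759 , -0.00256728,  0.00155332,
       -0.0019847 ,  0.00067142]), 'tau': array([-1.24742160e-04, -6.56344986e+01,  1.33495823e+00, -4.03816187e+01,
       -5.98470122e-02,  4.45784850e-02,  1.36014878e-04]), 'ee_pos': array([0.16499859, 0.6283239 , 0.29134283]), 'tcp_rot': array([-4.61224019e-05,  1.28040259e-01,  9.91768617e-01, -8.37280211e-04]), 'ft_force': array([0.01885381, 0.510057  , 0.12422957]), 'moment': array([-0.02836316,  0.001333  , -0.01717598]), 'finger_force': 0.0, 'finger_gap': 0.087158169613998}
scene 498.19336980116867 498.19336980116867 254.05188490434998 196.85559530866087 [[-0.4527, 0.8916, 0.0046], [0.7515, 0.3844, -0.5362], [-0.4799, -0.2392, -0.8441]] [0.2272, -0.3259, 1.5302]
top 399.8305074917679 399.8305074917679 254.26737868976775 188.2138116387662 [[0.0272, -0.9995, 0.013], [-0.98, -0.0292, -0.1967], [0.197, -0.0074, -0.9804]] [-0.005, 0.4836, 0.9149]
```

View pics/scene0.png

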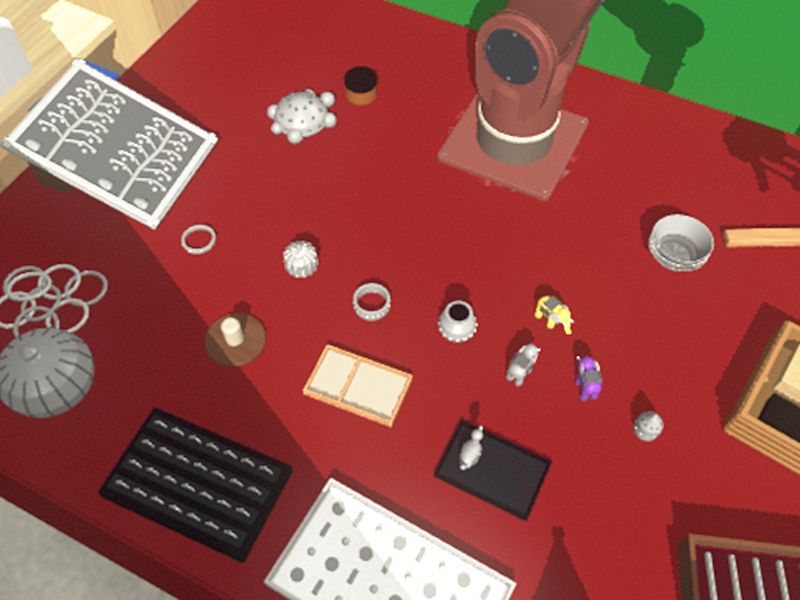

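View pics/top0.png

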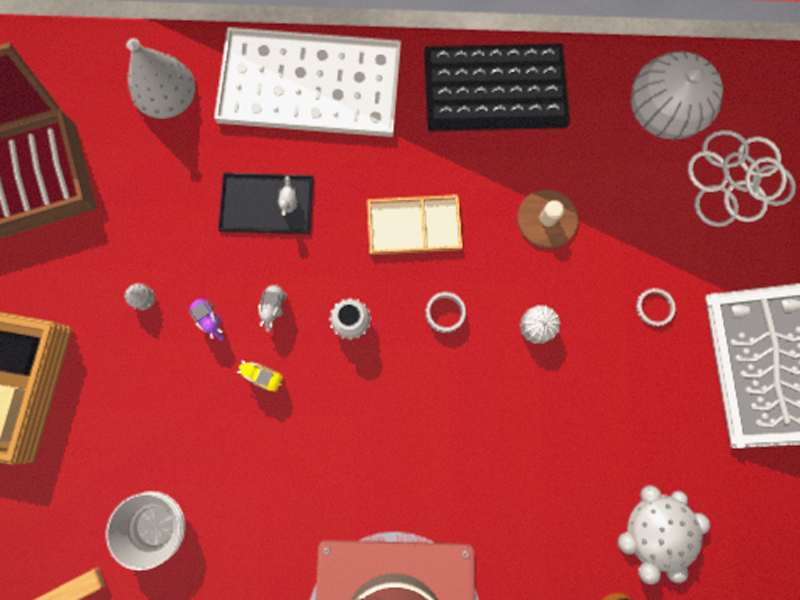

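Top view (800-wide): the elephant candidates are silver (270,305), purple (207,318) and yellow (262,376), so I take the silver one. Bangle candidates are the broad cuff (446,313) and the slim ring (656,307); the rings in the pile at (740,178) are fixed wares. Round candidates are the large ribbed box (540,324), the small spired box (140,296) and the pot with the dark mouth (349,318), which stays. Places: stand (548,218), box tray (415,224) with its wide bay on the left, i.e. +y, and black tray (266,204) with the bird at right.

```bash
cat > h.py <<'E'
import numpy as np,cv2
from scipy.optimize import least_squares
def load(p): return dict(np.load(p))
def proj(f,X):
    c=np.atleast_2d(X)@f["R"].T+f["t"]; return np.c_[f["fx"]*c[:,0]/c[:,2]+f["cx"],f["fy"]*c[:,1]/c[:,2]+f["cy"]]
def ray(f,uv,z):
    d=f["R"].T@np.array([(uv[0]-f["cx"])/f["fx"],(uv[1]-f["cy"])/f["fy"],1.]);C=-f["R"].T@f["t"]
    return C+d*(z-C[2])/d[2]
def tri(obs):
    def r(X): return np.concatenate([(proj(f,X)[0]-uv) for f,uv in obs])
    s=least_squares(r,[.6,0,.02]);return s.x,np.abs(s.fun).max()
def silver(f):
    h=cv2.cvtColor(f["color"],cv2.COLOR_RGB2HSV);return ((h[...,1]<110)&(h[...,2]>50)).astype(np.uint8)
def wood(f):
    h=cv2.cvtColor(f["color"],cv2.COLOR_RGB2HSV);H=h[...,0];return (((H>6)&(H<40))&(h[...,1]>25)&(h[...,2]>45)).astype(np.uint8)
def dark(f):
    return (f["color"].max(2)<62).astype(np.uint8)
def blob(m,uv):
    n,l,s,c=cv2.connectedComponentsWithStats(m,connectivity=8)
    d=[np.min(np.hypot(*(np.argwhere(l==i)[:,::-1]-uv).T)) if s[i,4]>15 else 1e9 for i in range(1,n)]
    return (l==1+int(np.argmin(d))).astype(np.uint8)
def hull(m):
    c=max(cv2.findContours(m,cv2.RETR_EXTERNAL,cv2.CHAIN_APPROX_NONE)[0],key=cv2.contourArea);return cv2.convexHull(c)
def cen(p):
    M=cv2.moments(p.astype(np.float32));return np.array([M["m10"],M["m01"]])/M["m00"]
A=np.linspace(0,2*np.pi,48,endpoint=False)
def rev(prof): return np.concatenate([np.c_[r*np.cos(A),r*np.sin(A),0*A+z] for r,z in prof])/1000
MODELS=dict(broad_cuff=rev([(31,0),(31,22)]),slim_bangle=rev([(30,0),(30,9)]),
 large_box=rev([(26,0),(28,5),(28,33),(20,45),(4,52),(4,60)]),spired_box=rev([(18,0),(19,3),(19,29),(1,58)]),stand=rev([(50,0),(50,8)]))
def fit(name,obs,fixz=None):
    P=MODELS[name];m=[cen(hull(o)) for f,o in obs]
    def r(X):
        X=np.r_[X[:2],X[2] if fixz is None else fixz]
        return np.concatenate([cen(cv2.convexHull(proj(f,P+X).astype(np.float32)))-c for (f,_),c in zip(obs,m)])
    s=least_squares(r,[.6,0,.0]);return s.x,np.abs(s.fun).max()
E
python3 - <<'E'
from h import *
T,S=load("pics/top0.npz"),load("pics/scene0.npz")
k=1.5625
px=dict(broad_cuff=((433,313),(372,288),'s'),slim_bangle=((641,307),(184,240),'s'),large_box=((540,324),(300,260),'s'),spired_box=((140,296),(648,426),'s'),stand=((530,222),(215,340),'w'),
 elephant=((270,305),(522,363),'s'))
for n,(a,b,c) in px.items():
    g=silver if c=='s' else wood
    ma,mb=blob(g(T),np.array(a)/k),blob(g(S),np.array(b)/k)
    print(n,'bbT',cv2.boundingRect(ma),'bbS',cv2.boundingRect(mb),end=' ')
    if n in MODELS:
        x,e=fit(n,[(T,ma),(S,mb)]);x0,e0=fit(n,[(T,ma),(S,mb)],0);print(np.round(x,4),round(e,2),np.round(x0[:2],4),round(e0,2))
    else:
        x,e=tri([(T,cen(hull(ma))),(S,cen(hull(mb)))]);print(np.round(x,4),round(e,2))
for n,g,a,b in (("btray",wood,(390,202),(330,350)),("ftray",dark,(240,210),(510,470))):
    for f,p in((T,a),(S,b)):
        m=blob(g(f),np.array(p)/k);r=cv2.minAreaRect(hull(m));q=cv2.approxPolyDP(hull(m),6,True)[:,0]
        print(n,cv2.boundingRect(m),[np.round(ray(f,v,.014 if n=='btray' else .008)[:2],4).tolist() for v in q],q.tolist())
v=np.vstack
def crop(f,c,w,h):
    x,y=int(c[0]/k-w/2),int(c[1]/k-h/2);return cv2.resize(f["color"][y:y+h,x:x+w,::-1],(w*5,h*5),interpolation=cv2.INTER_CUBIC)
cv2.imwrite("pics/crop1.png",np.vstack([np.hstack([crop(T,(250,320),80,60),crop(S,(545,360),80,60)]),np.hstack([crop(T,(140,296),80,60),crop(S,(300,260),80,60)])]))
E
```

```text
broad_cuff bbT (272, 187, 26, 26) bbS (225, 181, 25, 24) [ 0.4638 -0.0681  0.0036] 0.2 [ 0.4634 -0.0691] 0.56
slim_bangle bbT (407, 184, 25, 25) bbS (116, 144, 22, 19) [ 0.4839 -0.4072  0.0033] 0.11 [ 0.4834 -0.4086] 0.43
large_box bbT (333, 195, 25, 25) bbS (181, 154, 23, 24) [ 0.4474 -0.2153  0.0048] 0.13 [ 0.447  -0.2169] 0.72
spired_box bbT (80, 181, 19, 18) bbS (406, 263, 19, 20) [0.4737 0.4157 0.0025] 0.17 [0.4733 0.4162] 0.45
stand bbT (331, 122, 39, 37) bbS (131, 200, 39, 35) [ 0.6273 -0.2357  0.0028] 0.08 [ 0.6271 -0.2365] 0.38
elephant bbT (165, 182, 18, 30) bbS (324, 220, 22, 27) [0.4639 0.2054 0.0234] 0.75
btray (235, 124, 61, 39) [[0.6596, -0.0843], [0.5689, -0.0901], [0.5591, 0.0566], [0.6495, 0.0599]] [[292, 125], [294, 159], [236, 161], [236, 127]]
btray (194, 220, 70, 53) [[0.57, -0.094], [0.5562, 0.0525], [0.6499, 0.0642], [0.6651, -0.082]] [[209, 220], [263, 239], [250, 272], [194, 252]]
ftray (140, 111, 60, 38) [[0.6878, 0.3035], [0.687, 0.1578], [0.5921, 0.1577], [0.5903, 0.3006]] [[143, 111], [199, 113], [197, 148], [141, 147]]
ftray (278, 269, 75, 64) [[0.5912, 0.1562], [0.5907, 0.3025], [0.6894, 0.3019], [0.6894, 0.1574]] [[295, 269], [352, 295], [336, 332], [278, 304]]
```

View pics/crop1.png

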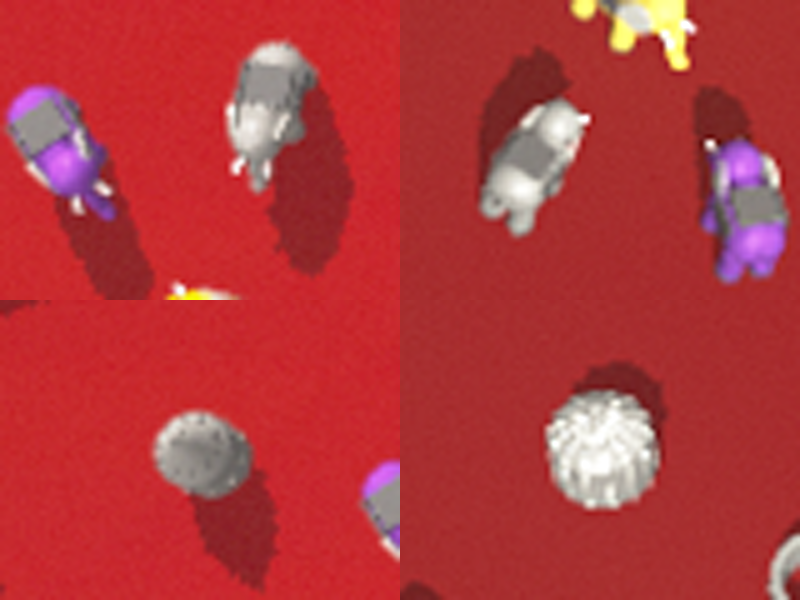

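The crop confirms the choices: the silver elephant at crop (265,110) has its head toward the robot, purple and yellow are decoys, the speckled box with the pointed lid is the spired one, and the ribbed one is the large box. I move to above the cuff first.

```bash
python3 -m creep '{"series":[{"tx":0.7,"ty":-0.58,"spin":1.8},{"tx":0.7,"ty":-0.58,"spin":1.8},{"tx":0.7,"ty":-0.58,"spin":1.8},{"tx":0.7,"ty":-0.58,"spin":1.8},{"tx":0.7,"ty":-0.58,"spin":1.8},{"tx":0.7,"ty":-0.58,"spin":1.8},{"tx":0.7,"ty":-0.58,"spin":1.8},{"tx":0.7,"ty":-0.58,"spin":1.8}]}' 20
python3 -m creep '{"series":[{"tx":-0.08,"ty":-0.87},{"tx":-0.08,"ty":-0.87},{"tx":-0.08,"ty":-0.87},{"tx":-0.08,"ty":-0.87},{"tx":-0.08,"ty":-0.87},{"tx":-0.08,"ty":-0.87},{"tx":-0.08,"ty":-0.87},{"tx":-0.08,"ty":-0.87}]}'
python3 - <<'E'
from h import *
from station import env
f=env.grab_frame("wrist");o=env.get_obs();np.savez("pics/w1.npz",**f)
print(o["ee_pos"],o["tcp_rot"],-f["R"].T@f["t"],np.round(f["R"],3).tolist(),f["fx"])
cv2.imwrite("pics/w1.png",f["color"][:,:,::-1])
T,S=load("pics/top0.npz"),load("pics/scene0.npz");k=1.5625
for n,g,a,b in (("btray",wood,(390,202),(330,350)),("ftray",dark,(240,210),(510,470))):
    for f,p in((T,a),(S,b)):
        h=hull(blob(g(f),np.array(p)/k))[:,0]
        P=np.array([ray(f,v,.014 if n=='btray' else .008)[:2] for v in h],np.float32);print(n,cv2.minAreaRect(P))
E
```

```text
[0.16504496 0.62842433 0.29154615] [-3.00602920e-05  1.28079156e-01  9.91763747e-01 -6.32026402e-04] [0.08900037 0.6492656  0.38369212] [[0.253, 0.967, -0.002], [0.926, -0.242, 0.291], [0.281, -0.075, -0.957]] 266.01985981268854
btray ((0.608738899230957, -0.014731176197528839), (0.09533806890249252, 0.1518208235502243), 4.923001289367676)
btray ((0.6107696294784546, -0.015073031187057495), (0.09755221009254456, 0.153492271900177), 4.787411689758301)
ftray ((0.6392180919647217, 0.23015007376670837), (0.1476660817861557, 0.0980270653963089), 89.9615478515625)
ftray ((0.6402765512466431, 0.22890512645244598), (0.14749696850776672, 0.10002611577510834), 89.7992935180664)schema error: expected keys tx, ty, tz, spin, gripper
schema error: expected keys tx, ty, tz, spin, gripper
```

View pics/w1.png

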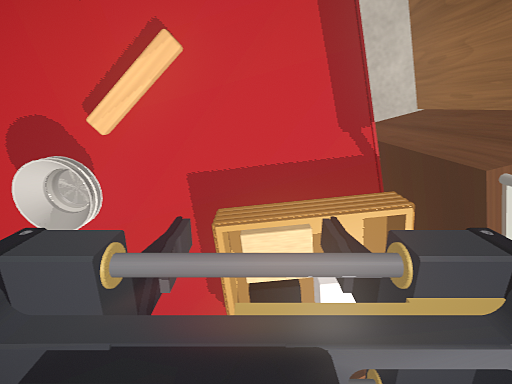

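The wrist picture is still at the start pose (bowl at (57,195)), because the move was refused. Every row needs all five keys.

```bash
python3 -m creep '{"series":[{"tx":0.7,"ty":-0.58,"tz":0,"spin":1.8,"gripper":87},{"tx":0.7,"ty":-0.58,"tz":0,"spin":1.8,"gripper":87},{"tx":0.7,"ty":-0.58,"tz":0,"spin":1.8,"gripper":87},{"tx":0.7,"ty":-0.58,"tz":0,"spin":1.8,"gripper":87},{"tx":0.7,"ty":-0.58,"tz":0,"spin":1.8,"gripper":87},{"tx":0.7,"ty":-0.58,"tz":0,"spin":1.8,"gripper":87},{"tx":0.7,"ty":-0.58,"tz":0,"spin":1.8,"gripper":87},{"tx":0.7,"ty":-0.58,"tz":0,"spin":1.8,"gripper":87}]}' 20
python3 -m creep '{"series":[{"tx":-0.08,"ty":-0.87,"tz":0,"spin":0,"gripper":87},{"tx":-0.08,"ty":-0.87,"tz":0,"spin":0,"gripper":87},{"tx":-0.08,"ty":-0.87,"tz":0,"spin":0,"gripper":87},{"tx":-0.08,"ty":-0.87,"tz":0,"spin":0,"gripper":87},{"tx":-0.08,"ty":-0.87,"tz":0,"spin":0,"gripper":87},{"tx":-0.08,"ty":-0.87,"tz":0,"spin":0,"gripper":87},{"tx":-0.08,"ty":-0.87,"tz":0,"spin":0,"gripper":87},{"tx":-0.08,"ty":-0.87,"tz":0,"spin":0,"gripper":87}]}'
python3 - <<'E'
from h import *
from station import env
f=env.grab_frame("wrist");o=env.get_obs();np.savez("pics/w2.npz",**f)
print(o["time"],o["ee_pos"],o["tcp_rot"])
cv2.imwrite("pics/w2.png",f["color"][:,:,::-1])
E
```

```text
time: 1.15
ee_pos: [0.5022, 0.349, 0.2921]
tcp_rot: [-0.0, 0.002, 1.0, -0.0]
ft_force: [0.3, 1.2, -0.7]
finger_gap: 0.0868
finger_force: 0.0
time: 2.15
ee_pos: [0.4622, -0.069, 0.2922]
tcp_rot: [0.0, 0.003, 1.0, 0.0]
ft_force: [1.4, 0.0, -0.1]
finger_gap: 0.0868
finger_force: 0.0
2.2 [ 0.46113028 -0.07633422  0.29251975] [ 2.36067892e-04  6.42324194e-03  9.99979036e-01 -7.83457056e-04]
```

View pics/w2.png

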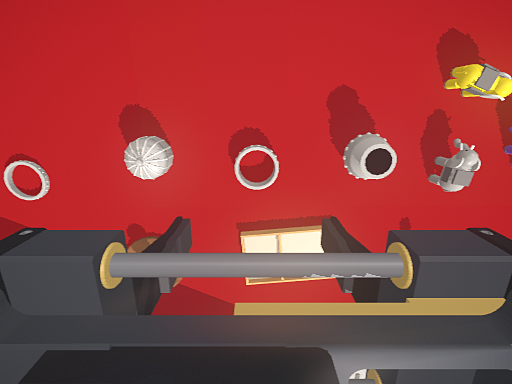

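The wrist view shows the cuff (257,166), slim bangle (26,180), large box (148,158), pot (370,157) and elephant (456,168). I combine it with the other views.

```bash
python3 - <<'E'
from h import *
from station import env
o=env.get_obs();print(o["ee_pos"])
f=env.grab_frame("wrist");W=f;np.savez("pics/w3.npz",**f)
o=env.get_obs();print(o["ee_pos"],o["dq"].round(3))
T,S=load("pics/top0.npz"),load("pics/scene0.npz");k=1.5625
W0=load("pics/w2.npz");print(-W0["R"].T@W0["t"],-W["R"].T@W["t"])
px=dict(broad_cuff=((433,313),(372,288),(240,166)),slim_bangle=((641,307),(184,240),(8,180)),large_box=((540,324),(300,260),(148,158)))
for n,(a,b,c) in px.items():
    ms=[blob(silver(T),np.array(a)/k),blob(silver(S),np.array(b)/k),blob(silver(W),np.array(c))]
    fs=[T,S,W];print(n,cv2.boundingRect(ms[2]))
    for idx in ([0,1],[0,2],[1,2],[0,1,2]):
        x,e=fit(n,[(fs[i],ms[i]) for i in idx]);print('  ',idx,np.round(x,4),round(e,2))
    x,e=fit(n,[(fs[2],ms[2])],0);print('   W z0',np.round(x,4))
E
```

```text
[ 0.46113028 -0.07633422  0.29251975]
[ 0.46165612 -0.07312988  0.29247961] [-0.042  0.017 -0.088 -0.001 -0.041 -0.004 -0.08 ]
[ 0.38345937 -0.06818328  0.38448072] [ 0.38240425 -0.07470537  0.38471455]
broad_cuff (240, 145, 45, 45)
   [0, 1] [ 0.4638 -0.0681  0.0036] 0.2
   [0, 2] [ 0.4644 -0.0679  0.0041] 0.24
   [1, 2] [ 0.4645 -0.0681  0.0049] 0.05
   [0, 1, 2] [ 0.4643 -0.068   0.005 ] 0.27
   W z0 [ 0.4656 -0.068   0.    ]
slim_bangle (10, 162, 46, 40)
   [0, 1] [ 0.4839 -0.4072  0.0033] 0.11
   [0, 2] [ 0.4902 -0.4234 -0.0193] 2.56
   [1, 2] [ 0.4849 -0.4059  0.0028] 0.54
   [0, 1, 2] [ 0.4847 -0.4066  0.0023] 0.52
   W z0 [ 0.4856 -0.4081  0.    ]
large_box (130, 137, 49, 44)
   [0, 1] [ 0.4474 -0.2153  0.0048] 0.13
   [0, 2] [ 0.564  -0.4438 -0.692 ] 14.61
   [1, 2] [ 0.4485 -0.2143  0.0061] 0.2
   [0, 1, 2] [ 0.4482 -0.2143  0.0065] 0.46
   W z0 [ 0.4496 -0.2166  0.    ]
```

```bash
python3 -m creep '{"series":[{"tx":0,"ty":0,"tz":-0.8,"spin":0,"gripper":87},{"tx":0,"ty":0,"tz":-0.9,"spin":0,"gripper":87},{"tx":0,"ty":0,"tz":-0.8,"spin":0,"gripper":87},{"tx":0,"ty":0,"tz":-0.6,"spin":0,"gripper":87},{"tx":0,"ty":0,"tz":-0.35,"spin":0,"gripper":87},{"tx":0,"ty":0,"tz":-0.13,"spin":0,"gripper":87},{"tx":0,"ty":0,"tz":-0.05,"spin":0,"gripper":80},{"tx":0,"ty":0,"tz":0,"spin":0,"gripper":70}]}'
python3 -m creep '{"series":[{"tx":0,"ty":0,"tz":0,"spin":0,"gripper":55},{"tx":0,"ty":0,"tz":0,"spin":0,"gripper":55},{"tx":0,"ty":0,"tz":0,"spin":0,"gripper":55},{"tx":0,"ty":0,"tz":0,"spin":0,"gripper":55},{"tx":0,"ty":0,"tz":0,"spin":0,"gripper":55},{"tx":0,"ty":0,"tz":0,"spin":0,"gripper":55},{"tx":0,"ty":0,"tz":0,"spin":0,"gripper":55},{"tx":0,"ty":0,"tz":0,"spin":0,"gripper":55}]}'
```

```text
time: 3.25
ee_pos: [0.4632, -0.0673, 0.0751]
tcp_rot: [0.001, 0.003, 1.0, 0.0]
ft_force: [1.0, -1.2, 0.9]
finger_gap: 0.0764
finger_force: 0.0
time: 4.25
ee_pos: [0.4631, -0.0673, 0.075]
tcp_rot: [0.0, 0.003, 1.0, 0.0]
ft_force: [-1.1, 0.9, 6.6]
finger_gap: 0.0606
finger_force: 20.0
```

```bash
python3 -m creep '{"series":[{"tx":0,"ty":0,"tz":0.4,"spin":0,"gripper":55},{"tx":0,"ty":0,"tz":0.7,"spin":0,"gripper":55},{"tx":0.3,"ty":-0.31,"tz":0.5,"spin":0,"gripper":55},{"tx":0.6,"ty":-0.6,"tz":0,"spin":0,"gripper":55},{"tx":0.6,"ty":-0.6,"tz":0,"spin":0,"gripper":55},{"tx":0.6,"ty":-0.6,"tz":0,"spin":0,"gripper":55},{"tx":0.4,"ty":-0.45,"tz":0,"spin":0,"gripper":55},{"tx":0.22,"ty":-0.25,"tz":0,"spin":0,"gripper":55}]}'
python3 - <<'E'
from h import *
from station import env
f=env.grab_frame("wrist");np.savez("pics/w4.npz",**f);o=env.get_obs();print(o["ee_pos"],o["finger_gap"],o["finger_force"])
S=env.grab_frame("scene");np.savez("pics/scene1.npz",**S)
c=cv2.resize(S["color"][140:240,80:220,::-1],(560,400),interpolation=cv2.INTER_CUBIC)
cv2.imwrite("pics/w4.png",np.vstack([c,cv2.resize(f["color"][150:,96:416,::-1],(560,200))[:200]]))
E
```

```text
time: 5.25
ee_pos: [0.6265, -0.2376, 0.1698]
tcp_rot: [-0.0, 0.003, 1.0, -0.0]
ft_force: [-0.1, -0.3, -0.9]
finger_gap: 0.0612
finger_force: 20.0
[ 0.6270978  -0.23896663  0.16990272] 0.06086916483042142 19.999715122394264
```

View pics/w4.png

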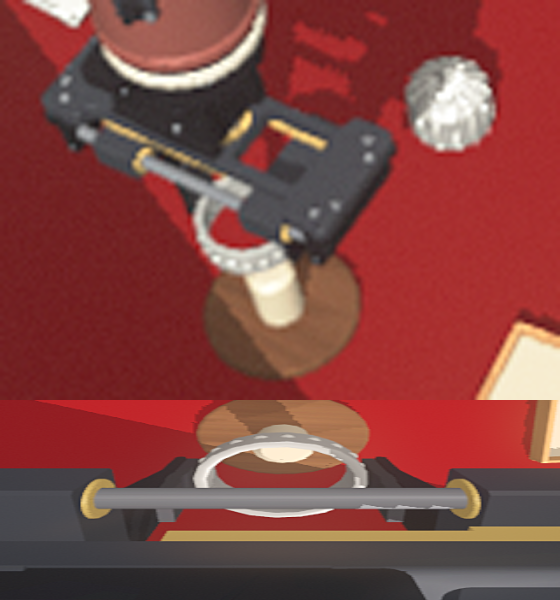

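The cuff at (238,225) is held level above the post (275,280). I lower it now.

```bash
python3 -m creep '{"series":[{"tx":0,"ty":0.01,"tz":-0.3,"spin":0,"gripper":55},{"tx":0,"ty":0,"tz":-0.4,"spin":0,"gripper":55},{"tx":0,"ty":0,"tz":-0.3,"spin":0,"gripper":55},{"tx":0,"ty":0,"tz":-0.2,"spin":0,"gripper":55},{"tx":0,"ty":0,"tz":-0.12,"spin":0,"gripper":55},{"tx":0,"ty":0,"tz":-0.07,"spin":0,"gripper":55},{"tx":0,"ty":0,"tz":-0.03,"spin":0,"gripper":55},{"tx":0,"ty":0,"tz":0,"spin":0,"gripper":55}]}'
```

```text
time: 6.35
ee_pos: [0.6261, -0.2355, 0.0855]
tcp_rot: [0.0, 0.003, 1.0, -0.0]
ft_force: [-0.5, -0.5, -1.5]
finger_gap: 0.061
finger_force: 20.0
```

```bash
python3 -m creep '{"series":[{"tx":0,"ty":0,"tz":-0.02,"spin":0,"gripper":55},{"tx":0,"ty":0,"tz":-0.02,"spin":0,"gripper":55},{"tx":0,"ty":0,"tz":0,"spin":0,"gripper":55},{"tx":0,"ty":0,"tz":0,"spin":0,"gripper":64},{"tx":0,"ty":0,"tz":0,"spin":0,"gripper":70},{"tx":0,"ty":0,"tz":0,"spin":0,"gripper":78},{"tx":0,"ty":0,"tz":0,"spin":0,"gripper":80},{"tx":0,"ty":0,"tz":0,"spin":0,"gripper":80}]}'
python3 -m creep '{"series":[{"tx":0,"ty":0,"tz":0.4,"spin":0,"gripper":80},{"tx":0,"ty":0,"tz":0.7,"spin":0,"gripper":80},{"tx":-0.3,"ty":-0.35,"tz":0.4,"spin":0,"gripper":80},{"tx":-0.5,"ty":-0.6,"tz":0,"spin":0,"gripper":80},{"tx":-0.6,"ty":-0.7,"tz":0,"spin":0,"gripper":80},{"tx":-0.5,"ty":-0.6,"tz":0,"spin":0,"gripper":80},{"tx":-0.3,"ty":-0.4,"tz":0,"spin":0,"gripper":80},{"tx":-0.18,"ty":-0.2,"tz":0,"spin":0,"gripper":80}]}'
python3 - <<'E'
from h import *
from station import env
k=1.5625
env.grab_frame("top")
W=env.grab_frame("wrist");T=env.grab_frame("top");S=env.grab_frame("scene");np.savez("pics/scene2.npz",**S);np.savez("pics/w5.npz",**W);np.savez("pics/top2.npz",**T)
o=env.get_obs();print(o["ee_pos"])
cv2.imwrite("pics/w5.png",np.vstack([np.hstack([cv2.resize(f["color"][y:y+60,x:x+80,::-1],(400,300),interpolation=cv2.INTER_CUBIC) for f,x,y in((T,310,110),(S,100,180))]),cv2.resize(W["color"][:240,:,::-1],(800,300))]))
E
```

```text
time: 7.35
ee_pos: [0.6259, -0.2354, 0.0828]
tcp_rot: [-0.0, 0.003, 1.0, -0.0]
ft_force: [0.1, -0.2, -0.2]
finger_gap: 0.0797
finger_force: 0.0
time: 8.35
ee_pos: [0.4817, -0.4079, 0.173]
tcp_rot: [0.0, 0.004, 1.0, -0.0]
ft_force: [0.5, 0.0, 0.5]
finger_gap: 0.08
finger_force: 0.0
[ 0.48407994 -0.40529047  0.17270065]
```

View pics/w5.png

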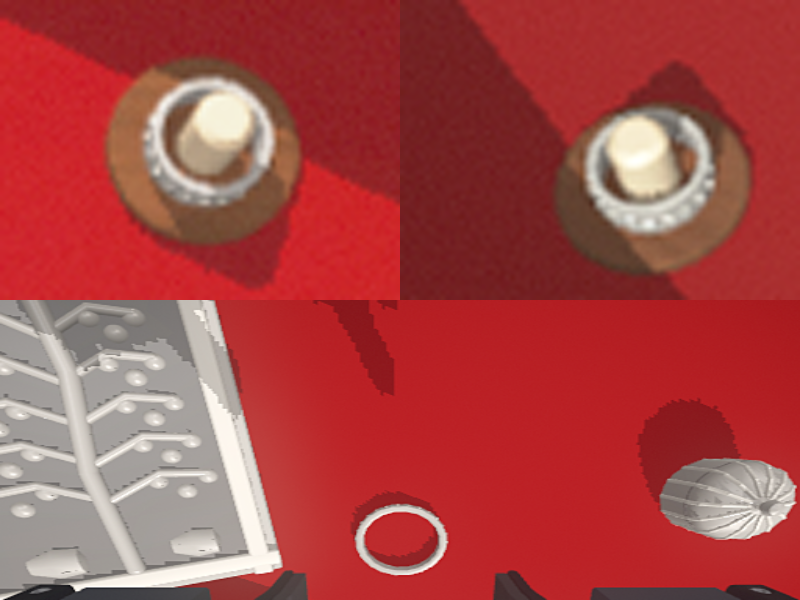

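The cuff lies flat around the post in both crops ((210,135) and (650,165)). The slim bangle is centred at (401,538) in the wrist view. The fixed jewellery rack is near, so I check its height and corner before going down.

```bash
python3 - <<'E'
from h import *
k=1.5625
T,S=load("pics/top2.npz"),load("pics/scene2.npz");T0,S0=load("pics/top0.npz"),load("pics/scene0.npz");W=load("pics/w5.npz")
print("rack",tri([(T0,np.array([708,295])/k),(S0,np.array([216,140])/k)]),tri([(T0,np.array([708,295])/k),(W,np.array([180,208]))]))
print("rack2",tri([(T0,np.array([734,447])/k),(S0,np.array([82,62])/k)]))
m=blob(silver(W),np.array([230,190]));print(cv2.boundingRect(m),fit("slim_bangle",[(W,m)],0)[0],fit("slim_bangle",[(W,m),(S0,blob(silver(S0),np.array((184,240))/k)),(T0,blob(silver(T0),np.array((641,307))/k))]))
for f,a,b in ((T,310,110),(S,100,180)):
  pass
ms=[blob(silver(T),np.array([310+145/5,110+140/5])),blob(silver(S),np.array([100+590/5,180+170/5]))]
print("cuff",fit("broad_cuff",[(T,ms[0]),(S,ms[1])]))
E
```

```text
rack (array([ 0.44815851, -0.35513109,  0.25569025]), np.float64(6.6756038471311285)) (array([ 0.49872952, -0.48523829,  0.01713265]), np.float64(1.6554624773319517))
rack2 (array([ 0.30327675, -0.57491432,  0.08812915]), np.float64(56.24979976594994))
(227, 163, 60, 57) [ 0.48544693 -0.40820705  0.        ] (array([ 0.48438027, -0.40803989,  0.00287861]), np.float64(0.3477556433537643))
cuff (array([ 0.62865179, -0.10399906, -0.09658207]), np.float64(55.9284267778317))
```

```bash
python3 -m creep '{"series":[{"tx":0.03,"ty":-0.02,"tz":0,"spin":-10.5,"gripper":80},{"tx":0,"ty":0,"tz":0,"spin":-10.5,"gripper":80},{"tx":0,"ty":0,"tz":0,"spin":-10.5,"gripper":80},{"tx":0,"ty":0,"tz":0,"spin":-10.5,"gripper":80},{"tx":0,"ty":0,"tz":0,"spin":-10.5,"gripper":80},{"tx":0,"ty":0,"tz":0,"spin":-10.5,"gripper":80},{"tx":0,"ty":0,"tz":0,"spin":-10.5,"gripper":80},{"tx":0,"ty":0,"tz":0,"spin":-10.5,"gripper":80}]}'
python3 -m creep '{"series":[{"tx":0,"ty":0,"tz":0,"spin":0,"gripper":80},{"tx":0,"ty":0,"tz":-0.4,"spin":0,"gripper":80},{"tx":0,"ty":0,"tz":-0.5,"spin":0,"gripper":80},{"tx":0,"ty":0,"tz":-0.35,"spin":0,"gripper":80},{"tx":0,"ty":0,"tz":-0.2,"spin":0,"gripper":80},{"tx":0,"ty":0,"tz":-0.1,"spin":0,"gripper":80},{"tx":0,"ty":0,"tz":-0.05,"spin":0,"gripper":80},{"tx":0,"ty":0,"tz":0,"spin":0,"gripper":80}]}'
```

```text
time: 9.55
ee_pos: [0.4867, -0.4056, 0.1725]
tcp_rot: [-0.0, 0.672, 0.74, 0.0]
ft_force: [0.1, -0.3, -1.0]
finger_gap: 0.08
finger_force: 0.0
time: 10.55
ee_pos: [0.4851, -0.4078, 0.0773]
tcp_rot: [0.0, 0.671, 0.741, 0.0]
ft_force: [-0.1, 0.9, 0.9]
finger_gap: 0.0802
finger_force: 0.0
```

```bash
python3 -m creep '{"series":[{"tx":0,"ty":0,"tz":-0.05,"spin":0,"gripper":80},{"tx":0,"ty":0,"tz":-0.03,"spin":0,"gripper":75},{"tx":0,"ty":0,"tz":0,"spin":0,"gripper":68},{"tx":0,"ty":0,"tz":0,"spin":0,"gripper":55},{"tx":0,"ty":0,"tz":0,"spin":0,"gripper":55},{"tx":0,"ty":0,"tz":0,"spin":0,"gripper":55},{"tx":0,"ty":0,"tz":0,"spin":0,"gripper":55},{"tx":0,"ty":0,"tz":0,"spin":0,"gripper":55}]}'
```

```text
time: 11.55
ee_pos: [0.4849, -0.4076, 0.0721]
tcp_rot: [0.0, 0.671, 0.741, -0.0]
ft_force: [-0.4, -0.3, 1.0]
finger_gap: 0.0581
finger_force: 20.0
```

```bash
python3 -m creep '{"series":[{"tx":0,"ty":0,"tz":0.4,"spin":0,"gripper":55},{"tx":0,"ty":0,"tz":0.7,"spin":0,"gripper":55},{"tx":0.26,"ty":0.3,"tz":0.5,"spin":0,"gripper":55},{"tx":0.5,"ty":0.6,"tz":0,"spin":0,"gripper":55},{"tx":0.55,"ty":0.65,"tz":0,"spin":0,"gripper":55},{"tx":0.5,"ty":0.6,"tz":0,"spin":0,"gripper":55},{"tx":0.35,"ty":0.45,"tz":0,"spin":0,"gripper":55},{"tx":0.2,"ty":0.26,"tz":0,"spin":0,"gripper":55}]}'
python3 - <<'E'
from h import *
from station import env
for i in range(3): T=env.grab_frame("top")
S=env.grab_frame("scene");o=env.get_obs();print(o["ee_pos"],o["finger_gap"],o["finger_force"])
W=env.grab_frame("wrist")
cv2.imwrite("pics/w6.png",np.vstack([np.hstack([cv2.resize(f["color"][y:y+60,x:x+80,::-1],(400,300),interpolation=cv2.INTER_CUBIC) for f,x,y in((T,310,110),(S,100,170))]),cv2.resize(W["color"][120:300,:,::-1],(800,280))]))
E
```

```text
time: 12.55
ee_pos: [0.6279, -0.2342, 0.1693]
tcp_rot: [0.0, 0.67, 0.742, 0.0]
ft_force: [0.3, -0.1, 0.4]
finger_gap: 0.0582
finger_force: 20.0
[ 0.62565976 -0.23732087  0.16862772] 0.058325821497845126 19.999682027846575
```

View pics/w6.png

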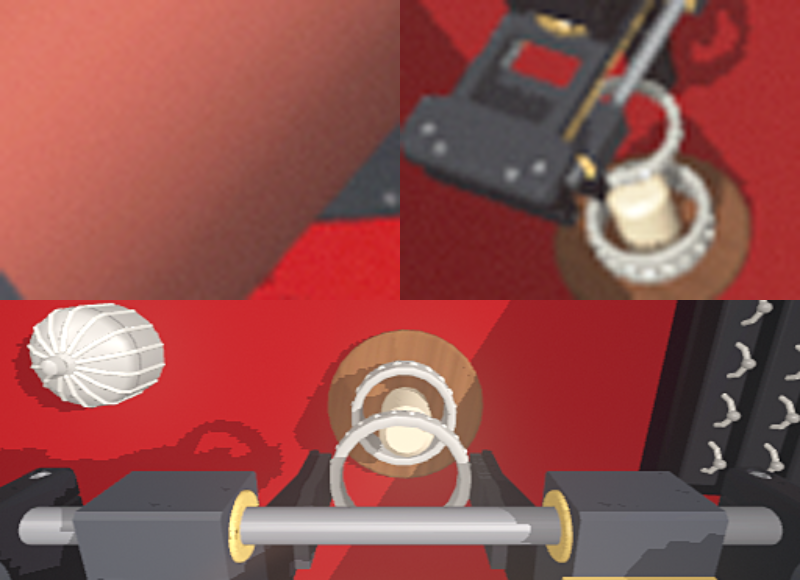

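The slim bangle (wrist view (400,465)) is held level and lines up with the post and cuff (405,410). I lower it.

```bash
python3 -m creep '{"series":[{"tx":0,"ty":0,"tz":-0.25,"spin":0,"gripper":55},{"tx":0,"ty":0,"tz":-0.3,"spin":0,"gripper":55},{"tx":0,"ty":0,"tz":-0.25,"spin":0,"gripper":55},{"tx":0,"ty":0,"tz":-0.15,"spin":0,"gripper":55},{"tx":0,"ty":0,"tz":-0.07,"spin":0,"gripper":55},{"tx":0,"ty":0,"tz":-0.03,"spin":0,"gripper":55},{"tx":0,"ty":0,"tz":0,"spin":0,"gripper":55},{"tx":0,"ty":0,"tz":0,"spin":0,"gripper":55}]}'
```

```text
time: 13.8
ee_pos: [0.6267, -0.236, 0.1055]
tcp_rot: [0.0, 0.671, 0.741, 0.0]
ft_force: [-0.4, 0.4, -0.2]
finger_gap: 0.0584
finger_force: 20.0
```

Now 3 mm lower to touch, release, then rise and go over the large box.

```bash
python3 -m creep '{"series":[{"tx":0,"ty":0,"tz":-0.03,"spin":0,"gripper":55},{"tx":0,"ty":0,"tz":-0.02,"spin":0,"gripper":55},{"tx":0,"ty":0,"tz":-0.01,"spin":0,"gripper":55},{"tx":0,"ty":0,"tz":0,"spin":0,"gripper":60},{"tx":0,"ty":0,"tz":0,"spin":0,"gripper":65},{"tx":0,"ty":0,"tz":0,"spin":0,"gripper":72},{"tx":0,"ty":0,"tz":0,"spin":0,"gripper":76},{"tx":0,"ty":0,"tz":0,"spin":0,"gripper":76}]}'
python3 -m creep '{"series":[{"tx":0,"ty":0,"tz":0.3,"spin":0,"gripper":76},{"tx":0,"ty":0,"tz":0.6,"spin":0,"gripper":80},{"tx":-0.5,"ty":0,"tz":0.5,"spin":0,"gripper":80},{"tx":-0.7,"ty":0.1,"tz":0,"spin":0,"gripper":80},{"tx":-0.7,"ty":0.1,"tz":0,"spin":0,"gripper":80},{"tx":-0.6,"ty":0.1,"tz":0,"spin":0,"gripper":80},{"tx":-0.3,"ty":0.05,"tz":0,"spin":0,"gripper":80},{"tx":-0.15,"ty":0,"tz":0,"spin":0,"gripper":80}]}'
python3 - <<'E'
from h import *
from station import env
for i in range(3): T=env.grab_frame("top")
S=env.grab_frame("scene");o=env.get_obs();print(o["ee_pos"],o["joint_positions"])
W=env.grab_frame("wrist");np.savez("pics/w7.npz",**W)
cv2.imwrite("pics/w7.png",np.vstack([np.hstack([cv2.resize(f["color"][y:y+60,x:x+80,::-1],(400,300),interpolation=cv2.INTER_CUBIC) for f,x,y in((T,310,110),(S,100,180))]),cv2.resize(W["color"][:,:,::-1],(400,300))@np.eye(3).astype(np.uint8) if 0 else cv2.resize(W["color"][:240,:,::-1],(800,300))]))
E
```

```text
time: 14.8
ee_pos: [0.6265, -0.2359, 0.1014]
tcp_rot: [-0.0, 0.671, 0.741, -0.0]
ft_force: [0.3, 0.1, 0.4]
finger_gap: 0.0753
finger_force: 0.0
time: 15.8
ee_pos: [0.4489, -0.215, 0.1861]
tcp_rot: [-0.0, 0.671, 0.741, 0.001]
ft_force: [-0.4, -0.3, 0.4]
finger_gap: 0.0802
finger_force: 0.0
[ 0.45036423 -0.21498636  0.18603728] [-0.77094059  0.26268766  1.28938156  1.99942911 -0.28673601  1.08389762
  0.74542169]
```

View pics/w7.png

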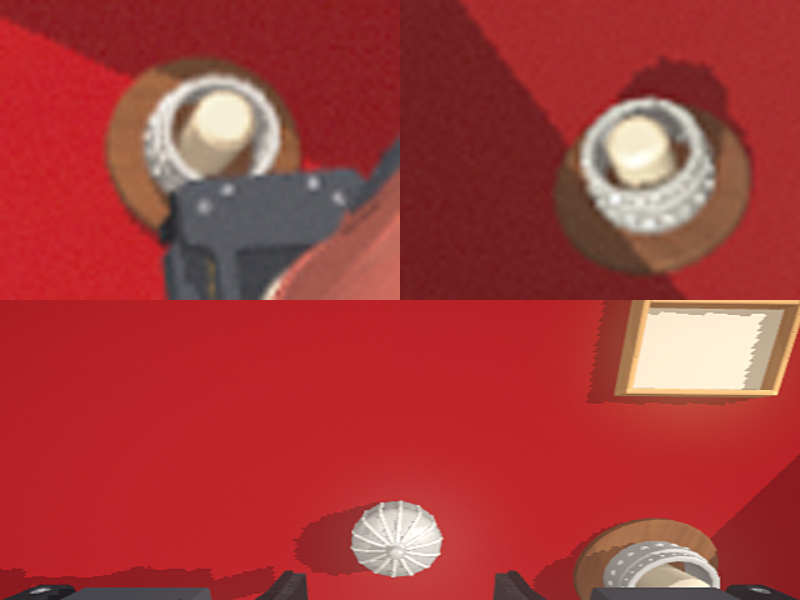

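The slim bangle now lies flat on the cuff in the scene crop (650,150). The large box is centred between the fingers at (397,540). Going down on it.

```bash
python3 -m creep '{"series":[{"tx":-0.02,"ty":0,"tz":-0.3,"spin":0,"gripper":80},{"tx":0,"ty":0,"tz":-0.5,"spin":0,"gripper":80},{"tx":0,"ty":0,"tz":-0.45,"spin":0,"gripper":80},{"tx":0,"ty":0,"tz":-0.25,"spin":0,"gripper":80},{"tx":0,"ty":0,"tz":-0.13,"spin":0,"gripper":80},{"tx":0,"ty":0,"tz":-0.06,"spin":0,"gripper":76},{"tx":0,"ty":0,"tz":-0.03,"spin":0,"gripper":68},{"tx":0,"ty":0,"tz":0,"spin":0,"gripper":62}]}'
python3 -m creep '{"series":[{"tx":0,"ty":0,"tz":0,"spin":0,"gripper":50},{"tx":0,"ty":0,"tz":0,"spin":0,"gripper":50},{"tx":0,"ty":0,"tz":0,"spin":0,"gripper":50},{"tx":0,"ty":0,"tz":0,"spin":0,"gripper":50},{"tx":0,"ty":0,"tz":0,"spin":0,"gripper":50},{"tx":0,"ty":0,"tz":0,"spin":0,"gripper":50},{"tx":0,"ty":0,"tz":0.1,"spin":0,"gripper":50},{"tx":0,"ty":0,"tz":0.3,"spin":0,"gripper":50}]}'
python3 -c "
from station import env
print(env.get_obs()['joint_positions'])"
```

```text
time: 17.05
ee_pos: [0.4486, -0.2149, 0.0826]
tcp_rot: [0.0, 0.671, 0.741, 0.0]
ft_force: [0.0, 0.7, -0.6]
finger_gap: 0.0657
finger_force: 0.0
time: 18.05
ee_pos: [0.4476, -0.2148, 0.1061]
tcp_rot: [-0.001, 0.671, 0.741, -0.001]
ft_force: [-0.2, -0.8, -0.3]
finger_gap: 0.0552
finger_force: 20.0
[-0.59729191  0.39536088  1.12495679  2.07197071 -0.44295985  0.94219047
  0.86718679]
```

```bash
python3 -m creep '{"series":[{"tx":0.1,"ty":0.15,"tz":0.5,"spin":0,"gripper":50},{"tx":0.35,"ty":0.5,"tz":0.5,"spin":0,"gripper":50},{"tx":0.5,"ty":0.7,"tz":0,"spin":0,"gripper":50},{"tx":0.5,"ty":0.7,"tz":0,"spin":0,"gripper":50},{"tx":0.5,"ty":0.7,"tz":0,"spin":0,"gripper":50},{"tx":0.4,"ty":0.6,"tz":0,"spin":0,"gripper":50},{"tx":0.2,"ty":0.3,"tz":0,"spin":0,"gripper":50},{"tx":0.1,"ty":0.16,"tz":0,"spin":0,"gripper":50}]}'
python3 -m creep '{"series":[{"tx":0,"ty":0,"tz":0,"spin":0,"gripper":50},{"tx":0,"ty":0,"tz":-0.2,"spin":0,"gripper":50},{"tx":0,"ty":0,"tz":-0.3,"spin":0,"gripper":50},{"tx":0,"ty":0,"tz":-0.2,"spin":0,"gripper":50},{"tx":0,"ty":0,"tz":-0.1,"spin":0,"gripper":50},{"tx":0,"ty":0,"tz":0,"spin":0,"gripper":50},{"tx":0,"ty":0,"tz":0,"spin":0,"gripper":50},{"tx":0,"ty":0,"tz":0,"spin":0,"gripper":50}]}'
python3 - <<'E'
from h import *
from station import env
S=env.grab_frame("scene");T=env.grab_frame("top");o=env.get_obs();print(o["ee_pos"],o["finger_gap"],o["joint_positions"])
W=env.grab_frame("wrist")
cv2.imwrite("pics/w8.png",np.vstack([np.hstack([cv2.resize(f["color"][y:y+60,x:x+80,::-1],(400,300),interpolation=cv2.INTER_CUBIC) for f,x,y in((T,225,110),(S,180,210))]),cv2.resize(W["color"][80:272,:,::-1],(800,300))]))
E
```

```text
time: 19.05
ee_pos: [0.6074, 0.0139, 0.1662]
tcp_rot: [0.0, 0.671, 0.741, -0.0]
ft_force: [0.2, -0.9, -0.5]
finger_gap: 0.0556
finger_force: 20.0
time: 20.05
ee_pos: [0.6076, 0.0136, 0.1187]
tcp_rot: [0.0, 0.671, 0.741, 0.0]
ft_force: [-0.5, 0.5, -0.7]
finger_gap: 0.0551
finger_force: 20.0
[0.60746223 0.01375476 0.11856504] 0.05515508978629194 [-0.85401755  0.59914176  1.00867987  1.79521422 -0.57419998  1.07340278
  0.46369195]
```

View pics/w8.png

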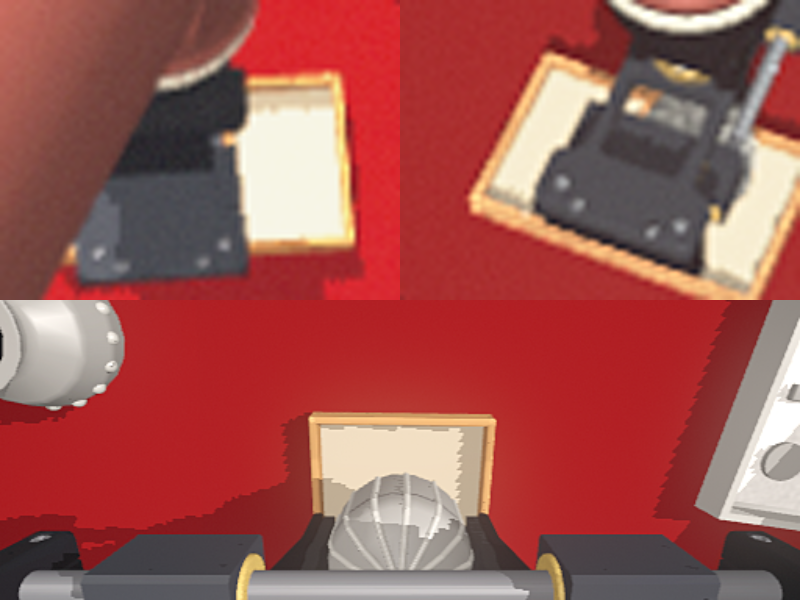

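The box (400,525) is centred across the tray (312–495) above the wide bay. I lower it.

```bash
python3 -m creep '{"series":[{"tx":0,"ty":0,"tz":-0.15,"spin":0,"gripper":50},{"tx":0,"ty":0,"tz":-0.15,"spin":0,"gripper":50},{"tx":0,"ty":0,"tz":-0.1,"spin":0,"gripper":50},{"tx":0,"ty":0,"tz":-0.06,"spin":0,"gripper":50},{"tx":0,"ty":0,"tz":-0.03,"spin":0,"gripper":50},{"tx":0,"ty":0,"tz":0,"spin":0,"gripper":50},{"tx":0,"ty":0,"tz":0,"spin":0,"gripper":50},{"tx":0,"ty":0,"tz":0,"spin":0,"gripper":50}]}'
```

```text
time: 21.2
ee_pos: [0.6074, 0.0137, 0.089]
tcp_rot: [0.0, 0.671, 0.741, 0.0]
ft_force: [0.6, -0.4, -0.4]
finger_gap: 0.0554
finger_force: 20.0
```

```bash
python3 -m creep '{"series":[{"tx":0,"ty":0,"tz":-0.02,"spin":0,"gripper":50},{"tx":0,"ty":0,"tz":-0.02,"spin":0,"gripper":50},{"tx":0,"ty":0,"tz":0,"spin":0,"gripper":50},{"tx":0,"ty":0,"tz":0,"spin":0,"gripper":57},{"tx":0,"ty":0,"tz":0,"spin":0,"gripper":62},{"tx":0,"ty":0,"tz":0,"spin":0,"gripper":68},{"tx":0,"ty":0,"tz":0,"spin":0,"gripper":68},{"tx":0,"ty":0,"tz":0.1,"spin":0,"gripper":68}]}'
python3 -m creep '{"series":[{"tx":0,"ty":0,"tz":0.4,"spin":0,"gripper":68},{"tx":0,"ty":0,"tz":0.7,"spin":0,"gripper":68},{"tx":-0.1,"ty":0.3,"tz":0.3,"spin":0,"gripper":68},{"tx":-0.2,"ty":0.6,"tz":0,"spin":0,"gripper":68},{"tx":-0.3,"ty":0.9,"tz":0,"spin":0,"gripper":68},{"tx":-0.3,"ty":0.9,"tz":0,"spin":0,"gripper":68},{"tx":-0.3,"ty":0.9,"tz":0,"spin":0,"gripper":68},{"tx":-0.3,"ty":0.9,"tz":0,"spin":0,"gripper":68}]}'
python3 -m creep '{"series":[{"tx":-0.3,"ty":0.8,"tz":0,"spin":0,"gripper":68},{"tx":-0.25,"ty":0.7,"tz":0,"spin":0,"gripper":68},{"tx":-0.13,"ty":0.45,"tz":0,"spin":0,"gripper":68},{"tx":-0.05,"ty":0.25,"tz":0,"spin":0,"gripper":68},{"tx":0,"ty":0,"tz":0,"spin":0,"gripper":68},{"tx":0,"ty":0,"tz":0,"spin":0,"gripper":68},{"tx":0,"ty":0,"tz":0,"spin":0,"gripper":68},{"tx":0,"ty":0,"tz":0,"spin":0,"gripper":68}]}'
python3 - <<'E'
from h import *
from station import env
S=env.grab_frame("scene");T=env.grab_frame("top");W=env.grab_frame("wrist");o=env.get_obs();print(o["ee_pos"],o["tcp_rot"],o["joint_positions"])
np.savez("pics/w9.npz",**W);np.savez("pics/top9.npz",**T);np.savez("pics/scene9.npz",**S)
cv2.imwrite("pics/w9.png",np.vstack([np.hstack([cv2.resize(f["color"][y:y+60,x:x+80,::-1],(400,300),interpolation=cv2.INTER_CUBIC) for f,x,y in((T,225,110),(S,180,210))]),cv2.resize(W["color"][:240,:,::-1],(800,300))]))
T0,S0=load("pics/top0.npz"),load("pics/scene0.npz");k=1.5625
ms=[(T0,blob(silver(T0),np.array((140,296))/k)),(S0,blob(silver(S0),np.array((648,426))/k)),(W,blob(silver(W),np.array([256,190])))]
print(cv2.boundingRect(ms[2][1]),fit("spired_box",ms),fit("spired_box",ms[2:],0)[0])
E
```

```text
time: 22.2
ee_pos: [0.607, 0.0137, 0.0923]
tcp_rot: [-0.0, 0.671, 0.741, -0.0]
ft_force: [-0.1, 0.5, 0.5]
finger_gap: 0.0677
finger_force: 0.0
time: 23.2
ee_pos: [0.5166, 0.2854, 0.177]
tcp_rot: [-0.0, 0.671, 0.741, 0.0]
ft_force: [0.6, 0.2, -0.5]
finger_gap: 0.0678
finger_force: 0.0
time: 24.2
ee_pos: [0.4739, 0.4149, 0.1766]
tcp_rot: [-0.0, 0.672, 0.741, 0.0]
ft_force: [0.6, -0.1, -0.5]
finger_gap: 0.0679
finger_force: 0.0
[0.47358109 0.41543587 0.17648624] [-7.44316042e-05  6.71288282e-01  7.41196355e-01 -1.93743773e-06] [-1.56051171  0.5887419   1.06314769  1.69084862 -0.54912599  1.19443084
 -0.25910757]
(237, 169, 41, 44) (array([0.47531027, 0.41671688, 0.00181312]), np.float64(0.9443636617473885)) [0.47582919 0.41648107 0.        ]
```

View pics/w9.png

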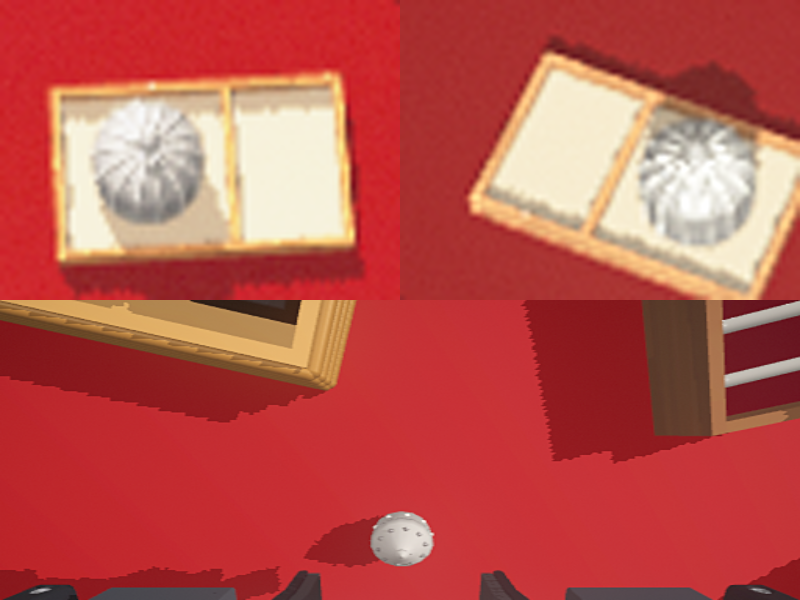

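The large box stands upright in the wide bay ((150,160) and (698,180)). The spired box is at wrist (402,540), close to the tool centre. I grasp it.

```bash
python3 -m creep '{"series":[{"tx":0.02,"ty":0.02,"tz":-0.3,"spin":0,"gripper":68},{"tx":0,"ty":0,"tz":-0.45,"spin":0,"gripper":68},{"tx":0,"ty":0,"tz":-0.4,"spin":0,"gripper":68},{"tx":0,"ty":0,"tz":-0.22,"spin":0,"gripper":68},{"tx":0,"ty":0,"tz":-0.12,"spin":0,"gripper":64},{"tx":0,"ty":0,"tz":-0.05,"spin":0,"gripper":56},{"tx":0,"ty":0,"tz":-0.02,"spin":0,"gripper":48},{"tx":0,"ty":0,"tz":0,"spin":0,"gripper":43}]}'
python3 -m creep '{"series":[{"tx":0,"ty":0,"tz":0,"spin":0,"gripper":32},{"tx":0,"ty":0,"tz":0,"spin":0,"gripper":32},{"tx":0,"ty":0,"tz":0,"spin":0,"gripper":32},{"tx":0,"ty":0,"tz":0,"spin":0,"gripper":32},{"tx":0,"ty":0,"tz":0,"spin":0,"gripper":32},{"tx":0,"ty":0,"tz":0,"spin":0,"gripper":32},{"tx":0,"ty":0,"tz":0,"spin":0,"gripper":32},{"tx":0,"ty":0,"tz":0,"spin":0,"gripper":32}]}'
```

```text
time: 25.35
ee_pos: [0.4749, 0.4171, 0.0833]
tcp_rot: [-0.0, 0.671, 0.741, 0.0]
ft_force: [0.2, -0.8, -0.6]
finger_gap: 0.0466
finger_force: 0.0
time: 26.35
ee_pos: [0.4748, 0.417, 0.0832]
tcp_rot: [-0.0, 0.671, 0.741, 0.0]
ft_force: [-1.4, 0.4, 5.3]
finger_gap: 0.0372
finger_force: 20.0
```

```bash
python3 -m creep '{"series":[{"tx":0,"ty":0,"tz":0.3,"spin":0,"gripper":32},{"tx":0,"ty":0,"tz":0.6,"spin":0,"gripper":32},{"tx":0,"ty":-0.2,"tz":0.6,"spin":0,"gripper":32},{"tx":0.2,"ty":-0.6,"tz":0.2,"spin":0,"gripper":32},{"tx":0.25,"ty":-0.85,"tz":0,"spin":0,"gripper":32},{"tx":0.25,"ty":-0.85,"tz":0,"spin":0,"gripper":32},{"tx":0.25,"ty":-0.85,"tz":0,"spin":0,"gripper":32},{"tx":0.25,"ty":-0.85,"tz":0,"spin":0,"gripper":32}]}'
python3 -m creep '{"series":[{"tx":0.25,"ty":-0.85,"tz":0,"spin":0,"gripper":32},{"tx":0.25,"ty":-0.85,"tz":0,"spin":0,"gripper":32},{"tx":0.25,"ty":-0.85,"tz":0,"spin":0,"gripper":32},{"tx":0.2,"ty":-0.65,"tz":0,"spin":0,"gripper":32},{"tx":0.1,"ty":-0.35,"tz":0,"spin":0,"gripper":32},{"tx":0.06,"ty":-0.18,"tz":0,"spin":0,"gripper":32},{"tx":0,"ty":0,"tz":0,"spin":0,"gripper":32},{"tx":0,"ty":0,"tz":0,"spin":0,"gripper":32}]}'
python3 -m creep '{"series":[{"tx":0,"ty":0,"tz":-0.2,"spin":0,"gripper":32},{"tx":0,"ty":0,"tz":-0.4,"spin":0,"gripper":32},{"tx":0,"ty":0,"tz":-0.3,"spin":0,"gripper":32},{"tx":0,"ty":0,"tz":-0.15,"spin":0,"gripper":32},{"tx":0,"ty":0,"tz":0,"spin":0,"gripper":32},{"tx":0,"ty":0,"tz":0,"spin":0,"gripper":32},{"tx":0,"ty":0,"tz":0,"spin":0,"gripper":32},{"tx":0,"ty":0,"tz":0,"spin":0,"gripper":32}]}'
python3 - <<'E'
from h import *
from station import env
S=env.grab_frame("scene");T=env.grab_frame("top");W=env.grab_frame("wrist");o=env.get_obs();print(o["ee_pos"],o["finger_gap"],o["joint_positions"])
cv2.imwrite("pics/w10.png",np.vstack([np.hstack([cv2.resize(f["color"][y:y+60,x:x+80,::-1],(400,300),interpolation=cv2.INTER_CUBIC) for f,x,y in((T,225,110),(S,180,210))]),cv2.resize(W["color"][80:272,:,::-1],(800,300))]))
E
```

```text
time: 27.35
ee_pos: [0.547, 0.1631, 0.1857]
tcp_rot: [-0.0, 0.671, 0.741, 0.0]
ft_force: [0.4, -0.4, -1.1]
finger_gap: 0.0374
finger_force: 20.0
time: 28.35
ee_pos: [0.6133, -0.0575, 0.1848]
tcp_rot: [-0.0, 0.671, 0.742, 0.0]
ft_force: [-0.9, 0.5, -1.4]
finger_gap: 0.0375
finger_force: 20.0
time: 29.35
ee_pos: [0.6135, -0.059, 0.1223]
tcp_rot: [0.0, 0.671, 0.741, 0.0]
ft_force: [-0.4, -0.6, -0.1]
finger_gap: 0.0369
finger_force: 20.0
[ 0.61336224 -0.05890997  0.12199406] 0.03745496420496903 [-0.72120382  0.60862298  1.00107211  1.77047791 -0.57518438  1.08703195
  0.57872175]
```

View pics/w10.png

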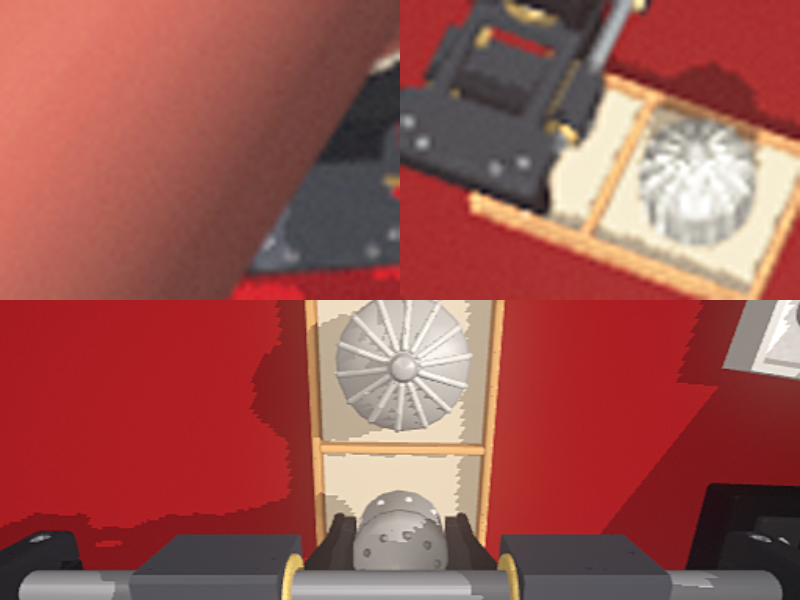

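The spired box (400,530) is over the narrow bay, just past the divider at y≈450. I lower and release it.

```bash
python3 -m creep '{"series":[{"tx":0,"ty":0,"tz":-0.15,"spin":0,"gripper":32},{"tx":0,"ty":0,"tz":-0.18,"spin":0,"gripper":32},{"tx":0,"ty":0,"tz":-0.12,"spin":0,"gripper":32},{"tx":0,"ty":0,"tz":-0.07,"spin":0,"gripper":32},{"tx":0,"ty":0,"tz":-0.03,"spin":0,"gripper":32},{"tx":0,"ty":0,"tz":0,"spin":0,"gripper":32},{"tx":0,"ty":0,"tz":0,"spin":0,"gripper":32},{"tx":0,"ty":0,"tz":0,"spin":0,"gripper":32}]}'
```

```text
time: 30.5
ee_pos: [0.6134, -0.0589, 0.089]
tcp_rot: [0.0, 0.671, 0.741, 0.0]
ft_force: [0.6, 0.3, -0.7]
finger_gap: 0.0368
finger_force: 20.0
```

```bash
python3 -m creep '{"series":[{"tx":0,"ty":0,"tz":-0.02,"spin":0,"gripper":32},{"tx":0,"ty":0,"tz":-0.01,"spin":0,"gripper":32},{"tx":0,"ty":0,"tz":0,"spin":0,"gripper":32},{"tx":0,"ty":0,"tz":0,"spin":0,"gripper":39},{"tx":0,"ty":0,"tz":0,"spin":0,"gripper":44},{"tx":0,"ty":0,"tz":0,"spin":0,"gripper":48},{"tx":0,"ty":0,"tz":0,"spin":0,"gripper":48},{"tx":0,"ty":0,"tz":0.1,"spin":0,"gripper":48}]}'
python3 -m creep '{"series":[{"tx":0,"ty":0,"tz":0.4,"spin":0,"gripper":48},{"tx":0,"ty":0,"tz":0.7,"spin":0,"gripper":50},{"tx":-0.2,"ty":0.3,"tz":0.8,"spin":10.5,"gripper":56},{"tx":-0.4,"ty":0.7,"tz":0.2,"spin":10.5,"gripper":56},{"tx":-0.5,"ty":0.8,"tz":0,"spin":10.5,"gripper":56},{"tx":-0.5,"ty":0.8,"tz":0,"spin":10.5,"gripper":56},{"tx":-0.4,"ty":0.8,"tz":0,"spin":10.5,"gripper":56},{"tx":-0.3,"ty":0.6,"tz":0,"spin":10.5,"gripper":56}]}'
python3 -m creep '{"series":[{"tx":-0.2,"ty":0.4,"tz":0,"spin":10.5,"gripper":56},{"tx":0,"ty":0,"tz":0,"spin":10.5,"gripper":56},{"tx":0,"ty":0,"tz":0,"spin":0,"gripper":56},{"tx":0,"ty":0,"tz":0,"spin":0,"gripper":56},{"tx":0,"ty":0,"tz":0,"spin":0,"gripper":56},{"tx":0,"ty":0,"tz":0,"spin":0,"gripper":56},{"tx":0,"ty":0,"tz":0,"spin":0,"gripper":56},{"tx":0,"ty":0,"tz":0,"spin":0,"gripper":56}]}'
python3 - <<'E'
from h import *
from station import env
S=env.grab_frame("scene");T=env.grab_frame("top");W=env.grab_frame("wrist");o=env.get_obs();print(o["ee_pos"],o["tcp_rot"],o["joint_positions"])
np.savez("pics/w11.npz",**W);np.savez("pics/top11.npz",**T);np.savez("pics/scene11.npz",**S)
cv2.imwrite("pics/w11.png",np.vstack([np.hstack([cv2.resize(f["color"][y:y+60,x:x+80,::-1],(400,300),interpolation=cv2.INTER_CUBIC) for f,x,y in((S,180,210),(S,280,265))]),cv2.resize(W["color"][110:230,96:416,::-1],(800,300),interpolation=cv2.INTER_CUBIC)]))
E
```

```text
time: 31.5
ee_pos: [0.613, -0.0589, 0.0929]
tcp_rot: [-0.0, 0.671, 0.741, -0.0]
ft_force: [0.5, -0.3, 0.5]
finger_gap: 0.0478
finger_force: 0.0
time: 32.5
ee_pos: [0.4744, 0.1828, 0.2206]
tcp_rot: [0.0, 0.182, 0.983, 0.001]
ft_force: [0.5, -0.6, -1.0]
finger_gap: 0.0561
finger_force: 0.0
time: 33.5
ee_pos: [0.4633, 0.205, 0.219]
tcp_rot: [-0.0, 0.003, 1.0, -0.0]
ft_force: [-0.0, 0.4, 0.2]
finger_gap: 0.0563
finger_force: 0.0
[0.46328967 0.20505675 0.21902657] [-9.81744891e-06  2.79954184e-03  9.99996080e-01 -5.08886563e-05] [-1.32890796  0.11016362  0.88884889  1.93775714 -0.09415647  1.13598932
  1.16192497]
```

View pics/w11.png

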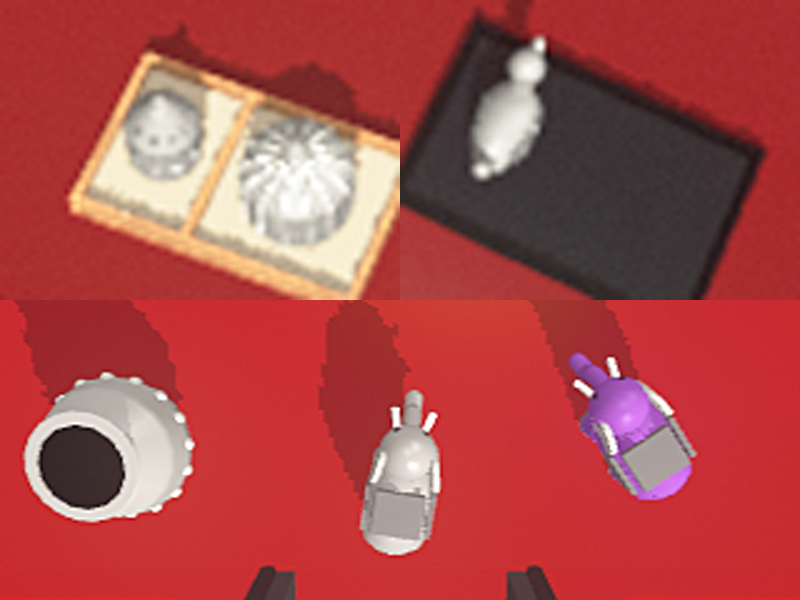

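Both boxes stand upright in their bays. The bird's beak points to -x, toward the robot, and the elephant's head does too. The elephant is in the wrist crop at (400,490), with trunk tip (413,395), saddle (397,513) and rear (395,550). Next I measure its yaw and centre.

```bash
python3 - <<'E'
from h import *
k=1.5625
W=load("pics/w11.npz");T0,S0=load("pics/top0.npz"),load("pics/scene0.npz")
q=lambda u,v:np.array([96+u/2.5,110+v/2.5])
for n,p,z in(("tailend",(395,552),.03),("saddle",(397,513),.048),("sadF",(399,491),.047),("sadR",(396,537),.047),("head",(409,450),.042),("trunktip",(413,394),.02)):
    print(n,ray(W,q(*p),z).round(4))
h=cv2.cvtColor(W["color"],cv2.COLOR_RGB2HSV)
for nm,f,p in(("W",W,q(400,510)),("T",T0,np.array((270,305))/k),("S",S0,np.array((522,363))/k)):
    m=blob(silver(f),p);yx=np.argwhere(m)[:,::-1]
    P=np.array([ray(f,v,.03)[:2] for v in yx]);c=P.mean(0);w,V=np.linalg.eigh(np.cov(P.T));a=V[:,1]*np.sign(V[0,1]);print(nm,c.round(4),"yaw",np.degrees(np.arctan2(a[1],a[0])).round(1),P.min(0).round(4),P.max(0).round(4))
# saddle height from top0+wrist+scene
print(tri([(W,q(397,513)),(S0,(np.array([545-64,360-48])+0)/k if 0 else np.array([545/k-40+(535-400)/5,360/k-30+155/5]).astype(float)),(T0,np.array([250/k-40+270/5,320/k-30+88/5]))]))
# bird axis: hull axis in S, T
for nm,f,p in(("T",T0,np.array((288,200))/k),("S",S0,np.array((470,450))/k)):
    m=blob(silver(f),p);yx=np.argwhere(m)[:,::-1];P=np.array([ray(f,v,.03)[:2] for v in yx]);w,V=np.linalg.eigh(np.cov(P.T));a=V[:,1]*np.sign(V[0,1]);print("bird",nm,P.mean(0),np.degrees(np.arctan2(a[1],a[0])).round(1))
E
```

```text
tailend [0.6678 0.2019 0.03  ]
saddle [0.6261 0.2033 0.048 ]
sadF [0.6141 0.2043 0.047 ]
sadR [0.6415 0.2027 0.047 ]
head [0.5947 0.2092 0.042 ]
trunktip [0.5785 0.2115 0.02  ]
W [0.6263 0.2174] yaw 87.7 [ 0.505  -0.1602] [0.7618 0.5598]
T [0.4637 0.2061] yaw -9.9 [0.4248 0.1851] [0.497  0.2258]
S [0.4674 0.2039] yaw -4.3 [0.4267 0.185 ] [0.5069 0.2211]
(array([0.51073649, 0.20342292, 0.16761543]), np.float64(30.486309518094316))
bird T [0.63136205 0.22634563] -83.1
bird S [0.65072918 0.22993458] -87.9
```

```bash
python3 - <<'E'
from h import *
k=1.5625
W=load("pics/w11.npz");T0,S0=load("pics/top0.npz"),load("pics/scene0.npz")
q=lambda u,v:np.array([96+u/2.5,110+(v-300)/2.5])
for n,p,z in(("tailend",(395,552),.03),("saddle",(397,513),.048),("sadF",(399,491),.047),("sadR",(396,537),.047),("head",(409,450),.042),("trunktip",(413,394),.02)):
    print(n,ray(W,q(*p),z).round(4))
m=blob(silver(W),q(400,510));yx=np.argwhere(m)[:,::-1];P=np.array([ray(W,v,.03)[:2] for v in yx]);w,V=np.linalg.eigh(np.cov(P.T));a=V[:,1]*np.sign(V[0,1]);print("W",P.mean(0),np.degrees(np.arctan2(a[1],a[0])).round(1),P.min(0),P.max(0))
print("saddle3",tri([(W,q(397,513)),(S0,np.array([int(545/k-40)+135/5,int(360/k-30)+155/5])),(T0,np.array([int(250/k-40)+270/5,int(320/k-30)+88/5]))]))
for nm,f,p in(("T",T0,np.array((288,200))/k),("S",S0,np.array((470,450))/k)):
    b=((f["color"].min(2)>105)).astype(np.uint8)
    m=blob(b,p);yx=np.argwhere(m)[:,::-1];P=np.array([ray(f,v,.03)[:2] for v in yx]);w,V=np.linalg.eigh(np.cov(P.T));a=V[:,1]*np.sign(V[0,1]);print("bird",nm,len(yx),P.mean(0),np.degrees(np.arctan2(a[1],a[0])).round(1))
E
```

```text
tailend [0.4976 0.2031 0.03  ]
saddle [0.4729 0.2042 0.048 ]
sadF [0.4637 0.2051 0.047 ]
sadR [0.484  0.2037 0.047 ]
head [0.4474 0.2093 0.042 ]
trunktip [0.4274 0.2114 0.02  ]
W [0.46497018 0.20619966] -9.1 [0.42427207 0.18744391] [0.49789585 0.22203141]
saddle3 (array([0.47270524, 0.20408073, 0.04672015]), np.float64(1.2459660540624498))
bird T 185 [0.64194414 0.1928351 ] 1.4
bird S 238 [0.63594983 0.19187596] 4.0
```

```bash
python3 -m creep '{"series":[{"tx":0.1,"ty":0,"tz":-0.3,"spin":-3.5,"gripper":56},{"tx":0,"ty":0,"tz":-0.5,"spin":-3.5,"gripper":56},{"tx":0,"ty":0,"tz":-0.6,"spin":0,"gripper":56},{"tx":0,"ty":0,"tz":-0.45,"spin":0,"gripper":56},{"tx":0,"ty":0,"tz":-0.25,"spin":0,"gripper":56},{"tx":0,"ty":0,"tz":-0.13,"spin":0,"gripper":56},{"tx":0,"ty":0,"tz":-0.05,"spin":0,"gripper":50},{"tx":0,"ty":0,"tz":0,"spin":0,"gripper":42}]}'
python3 -m creep '{"series":[{"tx":0,"ty":0,"tz":0,"spin":0,"gripper":36},{"tx":0,"ty":0,"tz":0,"spin":0,"gripper":32},{"tx":0,"ty":0,"tz":0,"spin":0,"gripper":24},{"tx":0,"ty":0,"tz":0,"spin":0,"gripper":24},{"tx":0,"ty":0,"tz":0,"spin":0,"gripper":24},{"tx":0,"ty":0,"tz":0,"spin":0,"gripper":24},{"tx":0,"ty":0,"tz":0,"spin":0,"gripper":24},{"tx":0,"ty":0,"tz":0,"spin":0,"gripper":24}]}'
```

```text
time: 34.65
ee_pos: [0.4696, 0.2053, 0.0828]
tcp_rot: [0.0, 0.064, 0.998, 0.0]
ft_force: [0.0, -0.4, 0.1]
finger_gap: 0.0465
finger_force: 0.0
time: 35.65
ee_pos: [0.4694, 0.205, 0.0824]
tcp_rot: [0.0, 0.064, 0.998, 0.0]
ft_force: [-0.6, -1.2, 6.5]
finger_gap: 0.0292
finger_force: 19.9
```

```bash
python3 -m creep '{"series":[{"tx":0,"ty":0,"tz":0.3,"spin":0,"gripper":24},{"tx":0,"ty":0,"tz":0.5,"spin":0,"gripper":24},{"tx":0.2,"ty":0.1,"tz":0.5,"spin":1.8,"gripper":24},{"tx":0.6,"ty":0.2,"tz":0,"spin":1.8,"gripper":24},{"tx":0.7,"ty":0.25,"tz":0,"spin":1.8,"gripper":24},{"tx":0.7,"ty":0.25,"tz":0,"spin":1.8,"gripper":24},{"tx":0.45,"ty":0.16,"tz":0,"spin":0,"gripper":24},{"tx":0.19,"ty":0.08,"tz":0,"spin":0,"gripper":24}]}'
python3 - <<'E'
from h import *
from station import env
for i in range(3): S=env.grab_frame("scene")
T=env.grab_frame("top");W=env.grab_frame("wrist");o=env.get_obs();print(o["ee_pos"],o["tcp_rot"],o["finger_gap"])
np.savez("pics/w12.npz",**W)
cv2.imwrite("pics/w12.png",np.vstack([np.hstack([cv2.resize(f["color"][y:y+60,x:x+80,::-1],(400,300),interpolation=cv2.INTER_CUBIC) for f,x,y in((S,280,255),(T,130,95))]),cv2.resize(W["color"][110:230,96:416,::-1],(800,300),interpolation=cv2.INTER_CUBIC)]))
E
```

```text
time: 36.65
ee_pos: [0.6406, 0.2677, 0.1605]
tcp_rot: [0.0, 0.001, 1.0, -0.001]
ft_force: [-1.4, -0.2, -3.0]
finger_gap: 0.0291
finger_force: 19.9
[0.63878532 0.26719513 0.16051042] [-3.22782552e-04  1.10335925e-03  9.99999339e-01  4.46323402e-06] 0.029420893755066683
```

View pics/w12.png

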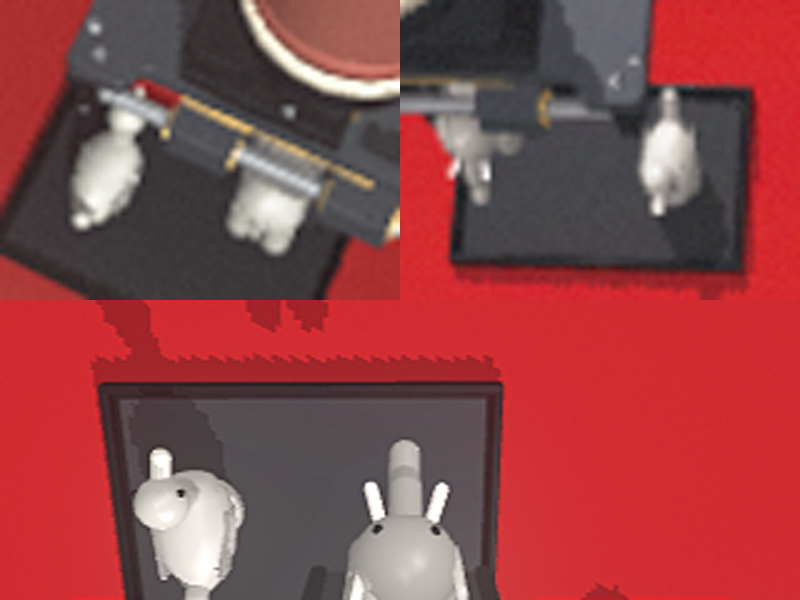

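The elephant is held straight over the empty half at wrist (405,540), head to -x like the bird at (190,520). I lower it.

```bash
python3 -m creep '{"series":[{"tx":0,"ty":0,"tz":-0.25,"spin":0,"gripper":24},{"tx":0,"ty":0,"tz":-0.35,"spin":0,"gripper":24},{"tx":0,"ty":0,"tz":-0.3,"spin":0,"gripper":24},{"tx":0,"ty":0,"tz":-0.17,"spin":0,"gripper":24},{"tx":0,"ty":0,"tz":-0.09,"spin":0,"gripper":24},{"tx":0,"ty":0,"tz":-0.04,"spin":0,"gripper":24},{"tx":0,"ty":0,"tz":0,"spin":0,"gripper":24},{"tx":0,"ty":0,"tz":0,"spin":0,"gripper":24}]}'
```

```text
time: 37.9
ee_pos: [0.64, 0.2675, 0.0888]
tcp_rot: [0.0, 0.001, 1.0, 0.0]
ft_force: [-0.5, 0.1, -1.5]
finger_gap: 0.0292
finger_force: 19.9
```

```bash
python3 -m creep '{"series":[{"tx":0,"ty":0,"tz":-0.02,"spin":0,"gripper":24},{"tx":0,"ty":0,"tz":-0.02,"spin":0,"gripper":24},{"tx":0,"ty":0,"tz":-0.015,"spin":0,"gripper":24},{"tx":0,"ty":0,"tz":0,"spin":0,"gripper":24},{"tx":0,"ty":0,"tz":0,"spin":0,"gripper":24},{"tx":0,"ty":0,"tz":0,"spin":0,"gripper":24},{"tx":0,"ty":0,"tz":0,"spin":0,"gripper":24},{"tx":0,"ty":0,"tz":0,"spin":0,"gripper":24}]}'
python3 -m creep '{"series":[{"tx":0,"ty":0,"tz":0,"spin":0,"gripper":30},{"tx":0,"ty":0,"tz":0,"spin":0,"gripper":32},{"tx":0,"ty":0,"tz":0,"spin":0,"gripper":36},{"tx":0,"ty":0,"tz":0,"spin":0,"gripper":42},{"tx":0,"ty":0,"tz":0,"spin":0,"gripper":46},{"tx":0,"ty":0,"tz":0,"spin":0,"gripper":46},{"tx":0,"ty":0,"tz":0.1,"spin":0,"gripper":46},{"tx":0,"ty":0,"tz":0.3,"spin":0,"gripper":46}]}'
python3 -m creep '{"series":[{"tx":0,"ty":0,"tz":0.5,"spin":0,"gripper":46},{"tx":0,"ty":0,"tz":0.7,"spin":0,"gripper":46},{"tx":-0.3,"ty":0,"tz":0.7,"spin":0,"gripper":46},{"tx":-0.6,"ty":0.2,"tz":0.4,"spin":0,"gripper":46},{"tx":-0.7,"ty":0.4,"tz":0.2,"spin":0,"gripper":46},{"tx":-0.5,"ty":0.4,"tz":0,"spin":0,"gripper":46},{"tx":-0.3,"ty":0.2,"tz":0,"spin":0,"gripper":46},{"tx":-0.1,"ty":0.1,"tz":0,"spin":0,"gripper":46}]}'
python3 - <<'E'
from h import *
from station import env
for i in range(3): S=env.grab_frame("scene")
T=env.grab_frame("top");W=env.grab_frame("wrist");o=env.get_obs();print(o["ee_pos"])
np.savez("pics/top13.npz",**T);np.savez("pics/scene13.npz",**S)
cv2.imwrite("pics/w13.png",np.hstack([np.vstack([cv2.resize(f["color"][y:y+60,x:x+80,::-1],(400,300),interpolation=cv2.INTER_CUBIC) for f,x,y in((S,275,265),(T,130,95))]),cv2.resize(S["color"][130:340,80:360,::-1],(400,300),interpolation=cv2.INTER_CUBIC) if 0 else np.vstack([cv2.resize(S["color"][130:340,80:360,::-1],(400,300)),cv2.resize(T["color"][80:290,70:350,::-1],(400,300))])]))
for nm,f in(("T",T),("S",S)):
  b=(f["color"].min(2)>100).astype(np.uint8)
  for on,X in(("eleph",(.64,.2675,.035)),("bird",(.64,.192,.035))):
    m=blob(b,proj(f,X)[0]);yx=np.argwhere(m)[:,::-1];P=np.array([ray(f,v,.032)[:2] for v in yx]);w,V=np.linalg.eigh(np.cov(P.T));a=V[:,1]*np.sign(V[0,1]);print(on,nm,len(yx),P.mean(0),np.degrees(np.arctan2(a[1],a[0])).round(1),P.min(0),P.max(0))
E
```

```text
time: 38.9
ee_pos: [0.6398, 0.2675, 0.0855]
tcp_rot: [0.0, 0.001, 1.0, 0.0]
ft_force: [-2.4, -1.4, 5.9]
finger_gap: 0.0293
finger_force: 19.9
time: 39.9
ee_pos: [0.6392, 0.2673, 0.1091]
tcp_rot: [-0.001, 0.001, 1.0, -0.0]
ft_force: [-0.5, 0.3, 0.4]
finger_gap: 0.0455
finger_force: 0.0
time: 40.9
ee_pos: [0.4889, 0.3464, 0.2602]
tcp_rot: [0.0, 0.0, 1.0, 0.001]
ft_force: [0.2, 0.3, 1.0]
finger_gap: 0.046
finger_force: 0.0
[0.49073256 0.34439895 0.25923244]
eleph T 314 [0.63421875 0.26958121] 0.6 [0.59166006 0.25146122] [0.66849101 0.28816029]
bird T 198 [0.6416735  0.19224399] 2.3 [0.61212881 0.17683224] [0.67884282 0.20579931]
eleph S 367 [0.63627453 0.26684216] -1.6 [0.59813005 0.2514675 ] [0.67127346 0.28303108]
bird S 248 [0.63751767 0.19205643] 3.7 [0.59487567 0.17872058] [0.67167521 0.20637302]
```

View pics/w13.png

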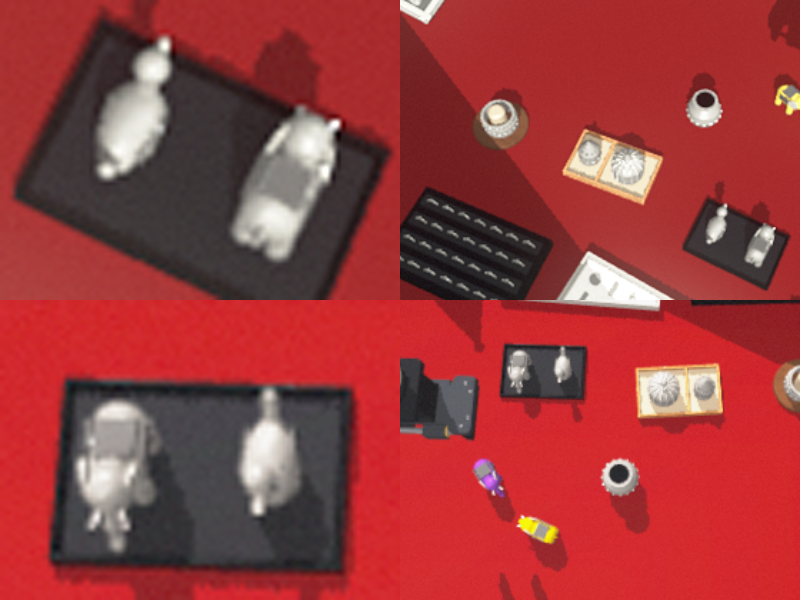

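The final picture shows the elephant standing at (285,185) beside the bird at (135,115) and parallel with it. The bangles are stacked on the post, both boxes stand in their bays, and the pot and decoys are untouched. Handing in.

```bash
python3 -c "
from station import env
print(env.job_done())"
```

```text
the job is handed in; nothing more can be done
None
```

I handed the job in after about 41 s of robot time: the cuff and slim bangle are stacked on the post, both boxes stand in their bays, and the elephant is beside the bird, within about 5° of parallel; the bird, pot and look-alikes were left alone.

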